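# Prop the blue cutter tin's lid ajar on its stay

## Task

The freshly washed blue cutter tin has to air with its lid ajar. Flip up the stay on its side until it leans against its stop, then tip the lid forward so that it comes down and rests propped on the stay. Leave the cream tin as it is, lid thrown back and stay folded.

Things in the scene. Friction and masses are not known exactly. Their poses are not given: they have to be found in the camera images.
- blue_tin: The task's tin: blue enamelled pastry-cutter tin, an open box fixed to the counter, 200 (x) by 180 (y) by 90 mm high, walls 4 mm. Origin: centre of its underside; x points from its front to its hinge side, z up. Lid hinged along the top of the +x wall, folding stay outside the -y wall. In the left or right place, yaw within 0.25 rad.
- blue_lid (a joint): Blue tin's lid angle, rad: 0 shut, 1.57 upright, 1.80 leaning back on its stop (start: within 0.1 of it). Axis along tin y through tin (100, 0, 92) mm, in the lid's underside. Plate 205 mm long, 6 thick, 0.25 kg, tin y -128 to +90: overhangs the stay. Soft-close: tipped in front of upright it sinks by itself, softly, in 2 to 4 s; behind upright it falls back. On the raised stay it rests at about 0.46.
- blue_tab (a point): Middle of the steel pull tab on the free edge of the blue lid, 60 mm wide along tin y, 6 mm thick, 20 mm long. The point lies 213 mm from the hinge axis; the tab ends 10 mm beyond it, about 310 mm above the counter at the start, and can be straddled or pinched from above there.
- blue_stay (a joint): Blue tin's stay angle, rad: 0 folded level towards the hinge side (start), 1.57 upright, 1.75 at its stop, leaning past upright to the front, where its weight and the lid's keep it; let go before upright it falls back. Steel bar 100 mm long, 50 g, no spring, outside the -y wall; axis along tin y through tin (-75, -104, 80) mm; the free end swings up and to the front.
- blue_pin (a point): Where to grip the blue stay: red round cross-pin at its free end, 12 mm thick, level along tin y from -108 to -170 mm, a black rubber ball (18 mm thick) on its root, to -126, that bears the lid. This point lies on its axis at tin y = -142 mm, 100 mm from the stay's axis; folded it is at tin (25, -142, 80) mm. Gripped across, the pin turns between the jaws as it swings up.
- cream_tin: Bystander, to be left as it is: cream enamelled pastry-cutter tin, an open box fixed to the counter, 200 (x) by 180 (y) by 90 mm high, walls 4 mm. Origin: centre of its underside; x points from its front to its hinge side, z up. Lid hinged along the top of the +x wall, folding stay outside the -y wall. In the left or right place, yaw within 0.25 rad. Same lid and stay as the blue tin.
- cream_lid (a joint): Angle of the cream tin's lid, same meaning; at or near 1.80 at the start and to stay so.
- cream_stay (a joint): Angle of the cream tin's stay, same meaning; folded (0) at the start and to stay so.

How it is judged:
On the way:
1. the blue tin's stay is up at its stop while its lid is still thrown back (value of joint blue_stay above 1.6 rad and value of joint blue_lid above 1.3 rad), for 0.2 s.
At the end, for the whole second after the job is handed in: The blue tin's stay is up at its stop (above 1.6 rad), its lid rests still on it (0.36 to 0.54 rad), and the cream tin's lid is still thrown back (above 1.6 rad) with its stay folded (below 0.2 rad) (value of joint each of blue_stay, cream_lid above 1.6 rad and value of joint blue_lid between 0.36 and 0.54 rad and velocity of joint blue_lid between -0.05 and 0.05 rad/s and value of joint cream_stay below 0.2 rad); the robot touches nothing.
It fails at once if the cream tin's lid is tipped forward (value of joint cream_lid below 1.5 rad).
It fails at once if the cream tin's stay is lifted (value of joint cream_stay above 0.3 rad).
It also fails if it takes over 48 s, if anything falls off the work surface, if the arm or the gripper's body presses on something with over 40 N, if the wrist force passes 120 N, or if a joint passes its speed limit or range.

## Robot

A 7-joint arm with a two-finger parallel gripper is mounted at the origin on the work surface. World frame = base frame: x ahead of the robot, y to its left, z up, the work surface at z = 0. Lengths are in m, angles in rad, forces in N, time in s.
With the tool pointing down it reaches from about 0.425 to 0.875 m from the base axis. Payload 4.7 kg.
Tool frame: the origin (TCP) lies at the very end of the fingers, on their centre line; the grasp point (between the pads) lies 19 mm behind it; z points along the fingers, y is the line along which they close (so a half turn about z gives the same grasp; the last joint's range is limited). The gripper opens to 87 mm and grips with 3 to 60 N. Pads are 19 mm wide; open, the fingers measure 117 mm over their backs; the gripper's body (75 mm by 190 mm) begins 51 mm behind the grasp point.
Start: joints at [1.124, 0.321, -0.07, 1.45, 0.023, 1.371, -0.057], TCP at [0.289, -0.582, 0.223] pointing down, gripper open.
Joint ranges: [-2.86, 2.86], [-0.3, 2.09], [-1.38, 1.24], [0.06, 2.45], [-1.56, 4.7], [0.09, 2.05], [-2.69, 2.69]. Speed limits (rad/s): [2.57, 2.57, 3.14, 3.14, 3.14, 3.14, 3.14].

## Interface

Orientations are given as a rotation vector (axis times angle).
In Python, from bench import ctrl, imaging, ticket gives the robot as it stands.
- The arm moves only by the tool jog_arm, never from a script. Its argument "rows" is text: rows parted by semicolons, each of 7 numbers parted by spaces: the shift along the tool's x, y, z in cm, then the turn, a rotation vector about the tool's x, y, z in rad, then the closure, from -1 (fully open) to 1 (shut), so that 0 is half open. A call has 1 to 5 rows; each row shifts and turns the commanded pose from where the row before left it, along the tool's axes as they then stand; what a row does not reach is not made up. A row lasts 1/8 s, in which the tool goes at most 62.5 mm and 10.7 degrees, less where a joint would pass 70% of its speed; a pose out of reach is approached as far as the arm can. A call with a gripper value outside its range is refused whole. The fingers move at their own pace and stop on an object; "force" is the grip in N (left out, the last holds). Time passes only in rows, so rows that do not move let the fingers close. It gives the time, the measured TCP pose, the force, the opening and the grip force at its end, in the units of the state.
- ctrl.get_state(): the state, without advancing time (a new reading comes with each control period).
- imaging.get_image(name): name is "side" or "top" or "wrist"; returns a dict with "img" (420x560x3 uint8, blue, green, red), "vertical_fov" (degrees; the focal length in pixels is half the picture's height over the tangent of half this angle, whatever the lens; pixels are square), "cx", "cy" (the principal point, pixels), "origin" and "orientation" of the camera in the world. Camera axes: x right, y down, z forward; pixel columns grow to the right and rows downward; lengths in m; the calibration is good to about 2 mm. A picture is of the moment at which its call begins. There is no depth.
- ticket.close_job(): hands the job in; it is judged then, once.
The state is a dict: "time": time; "joint_positions": joint angles; "qd": joint speeds; "joint_torque": joint torques, N m; "position": TCP position; "tool_rot": TCP orientation; "ft_force": force on the tool from outside, world axes, zero at the start; "torque": the same for the moment, N m; "grip_width": opening from 0.0 (shut) to 1.0 (fully open); "grip_force": force on a finger pad.
Only numpy, scipy, OpenCV 4.12 (cv2) and the standard library are available. Lean on these libraries where they do the work, as an engineer would, in place of code of your own. Each camera call takes 0.05 s, during which the arm holds its last target. There are 200 camera calls.

## Working session

There is one attempt and no reset: what is moved stays moved. The work goes in short steps, Python scripts to look and compute and a tool call to move; the robot and the scene stay as the last step left them, time stands still between calls to the robot, and variables do not carry over. Pictures are saved under pics/ and viewed, at most 10 in all, crops included, and the job is handed in when it is done.

Besides the shell and the picture viewer there is one more tool, called after ">>>" by a JSON object that holds its "method" and its "body", one argument or row to a line. jog_arm: Moves the arm, as the interface text tells. Its arguments: {"type":"object","properties":{"rows":{"type":"string"},"force":{"type":"number"}},"required":["rows"]}

```bash
mkdir -p pics; ls; python3 - <<'E'
from bench import ctrl, imaging
import cv2,numpy as np
s=ctrl.get_state(); print(s)
for n in("top","side"):
    d=imaging.get_image(n); cv2.imwrite(f"pics/{n}0.png",d["img"]); print(n,d["vertical_fov"],d["cx"],d["cy"],d["origin"],d["orientation"])
E
```

```text
pics
{'time': 0.0, 'joint_positions': array([ 1.12407727,  0.32179191, -0.07009194,  1.45168332,  0.02257166,
        1.3708119 , -0.05688079]), 'qd': array([-0.00024239, -0.00140678, -0.00145036,  0.00047857, -0.00119937,
        0.00016857, -0.00065462]), 'joint_torque': array([-6.54580867e-05, -4.91294789e+01, -4.04130695e-01, -3.12522089e+01,
       -6.39413833e-02,  4.38973715e-02,  1.72577943e-04]), 'position': array([ 0.28876026, -0.58170828,  0.22147759]), 'tool_rot': array([-3.05675979e+00, -7.17123077e-01,  7.90866231e-04]), 'ft_force': array([0.77858384, 0.32149278, 0.21919108]), 'torque': array([-0.0231566 ,  0.00830375,  0.01024341]), 'grip_force': 0.0, 'grip_width': 0.9981226276667947}
top 47.510361695585075 279.32822665422304 213.78009338776283 [ 0.33119769 -0.07477649  1.00987664] [-2.10264736  2.1543808  -0.15590749]
side 54.594336595298735 278.2306186951426 214.2760636077033 [0.37709012 0.54316215 0.49348833] [-0.27592293  2.66349438 -1.45304719]
```

View pics/top0.png

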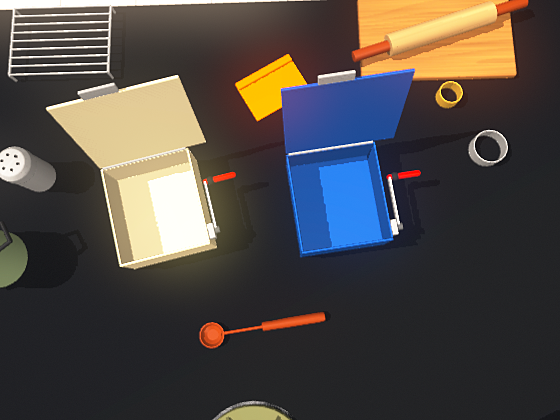

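View pics/side0.png

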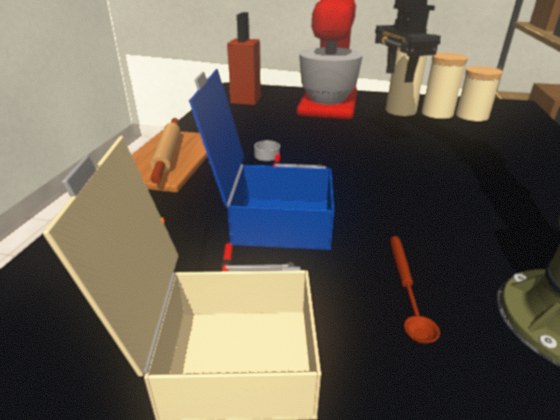

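The top view shows the blue tin on the right: rim corners are about (302,254), (393,240), (376,142) and (288,155). Its red pin runs from about (398,176) to (420,173), and the lid tab is near (336,77). The cream tin is on the left. The side view agrees.

```bash
cat > h.py <<'E'
import numpy as np,cv2
from scipy.spatial.transform import Rotation as R
from scipy.optimize import least_squares
from bench import ctrl, imaging
def proj(d,P):
    f=210/np.tan(np.radians(d["vertical_fov"]/2)); c=R.from_rotvec(d["orientation"]).inv().apply(np.atleast_2d(P)-d["origin"])
    return c[:,:2]/c[:,2:]*f+[d["cx"],d["cy"]]
def tin(p,P):
    return R.from_euler('z',p[2]).apply(np.atleast_2d(P)/1000.)+[p[0],p[1],0]
def lidp(a,r,y): return [100-r*np.cos(a),y,92+r*np.sin(a)]
def stayp(a,y): return [-75+100*np.cos(a),y,80+100*np.sin(a)]
E
python3 - <<'E'
from h import *
d=imaging.get_image("top")
h=cv2.cvtColor(d["img"],cv2.COLOR_BGR2HSV)
m=((h[...,0]<6)|(h[...,0]>174))&(h[...,1]>180)&(h[...,2]>100)
n,l,st,c=cv2.connectedComponentsWithStats(m.astype('uint8'))
print([ (st[i],c[i].round(1)) for i in range(1,n) if st[i,4]>20])
obs=np.array([[302,254],[393,240],[376,142],[288,155],[421,173.5]])
mod=[[-100,90,90],[-100,-90,90],[100,-90,90],[100,90,90],[25,-170,80]]
fit=least_squares(lambda p:(proj(d,tin(p,mod))-obs).ravel(),[.45,-.13,0],loss='soft_l1')
p=fit.x;print(p,(proj(d,tin(p,mod))-obs).round(1).tolist())
for a in(1.7,1.8,1.9):print(a,proj(d,tin(p,[lidp(a,205,-128),lidp(a,205,90),lidp(a,223,0)])).round(0).tolist())
print("pin",tin(p,[25,-142,80]),"stayaxis",tin(p,[-75,-142,80]),"tab",tin(p,lidp(1.8,213,0)))
E
```

```text
[(array([398, 170,  23,   9, 143], dtype=int32), array([408.9, 173.9])), (array([213, 172,  23,  10, 117], dtype=int32), array([224.6, 176.4]))]
[ 0.51323611 -0.17967656  0.11934897] [[-0.3, -0.1], [1.1, 0.6], [-0.0, -0.2], [-1.3, -0.4], [0.4, 0.0]]
1.7 [[420.0, 82.0], [284.0, 102.0], [341.0, 87.0]]
1.8 [[417.0, 71.0], [282.0, 91.0], [339.0, 75.0]]
1.9 [[414.0, 62.0], [280.0, 81.0], [336.0, 65.0]]
pin [[ 0.55496562 -0.31768978  0.08      ]] stayaxis [[ 0.45567698 -0.32959636  0.08      ]] tab [[ 0.66057453 -0.1620079   0.29942955]]
```

```bash
cat >> h.py <<'E'
p0=[0.5132,-0.1797,0.1193]
def orient(t,sgn,p=p0):  # tool z=(sin t,0,-cos t) in tin frame, y=sgn*(cos t,0,sin t)
    z=np.array([np.sin(t),0,-np.cos(t)]);y=sgn*np.array([np.cos(t),0,np.sin(t)])
    return R.from_euler('z',p[2])*R.from_matrix(np.c_[np.cross(y,z),y,z])
def plan(wps,c,n=None,start=None):
    """wps: list of (tcp pos, R); prints rows in tool axes"""
    if start is None:
        s=ctrl.get_state(); start=(s["position"],R.from_rotvec(s["tool_rot"]))
    P,Q=np.array(start[0]),start[1]
    for k,(T,G) in enumerate(wps):
        rv=(Q.inv()*G).as_rotvec(); D=T-P
        m=(n or max(1,int(np.ceil(max(np.linalg.norm(D)/.055,np.linalg.norm(rv)/.17)))))
        for i in range(m):
            print(' '.join(f'{v:.2f}' for v in Q.inv().apply(D/m)*100),' '.join(f'{v:.3f}' for v in rv/m),c,';')
            Q=Q*R.from_rotvec(rv/m)
        P=T;Q=G;print('-- wp',k,np.round(T,3))
E
python3 - <<'E'
from h import *
s=ctrl.get_state();Q=R.from_rotvec(s["tool_rot"]);print(Q.as_matrix().round(2))
for sg in(1,-1):print(sg,(Q.inv()*orient(.4,sg)).as_rotvec())
sg=min((1,-1),key=lambda g:(Q.inv()*orient(.4,g)).magnitude())
G=orient(.4,sg);g=tin(p0,[25,-144,80])[0];z=G.as_matrix()[:,2]
plan([(g-z*.08,G),(g+z*.015,G)],-1)
E
```

```text
[[ 0.9   0.44 -0.  ]
 [ 0.44 -0.9   0.  ]
 [-0.   -0.   -1.  ]]
1 [-0.34939067  0.24488152 -1.21221463]
-1 [0.26855622 0.38316911 1.88284517]
4.07 -1.58 0.85 -0.044 0.031 -0.152 -1 ;
4.24 -0.99 0.92 -0.044 0.031 -0.152 -1 ;
4.32 -0.38 1.02 -0.044 0.031 -0.152 -1 ;
4.29 0.22 1.15 -0.044 0.031 -0.152 -1 ;
4.18 0.81 1.31 -0.044 0.031 -0.152 -1 ;
3.97 1.37 1.48 -0.044 0.031 -0.152 -1 ;
3.68 1.88 1.67 -0.044 0.031 -0.152 -1 ;
3.30 2.33 1.87 -0.044 0.031 -0.152 -1 ;
-- wp 0 [ 0.524 -0.323  0.154]
-0.00 0.00 4.75 0.000 0.000 0.000 -1 ;
-0.00 0.00 4.75 0.000 0.000 0.000 -1 ;
-- wp 1 [ 0.561 -0.319  0.066]
```

>>> {"method": "jog_arm", "body": {
  "rows": "4.1 -1.6 0.85 -0.044 0.031 -0.152 -1;4.25 -1 0.9 -0.044 0.031 -0.152 -1;4.3 -0.4 1 -0.044 0.031 -0.152 -1;4.3 0.2 1.15 -0.044 0.031 -0.152 -1;4.2 0.8 1.3 -0.044 0.031 -0.152 -1",
  "force": 15
}}

```text
time: 0.78
position: [0.4366, -0.4183, 0.1802]
tool_rot: [2.411, 1.704, 0.293]
ft_force: [-0.5, 0.1, 0.5]
grip_width: 1.001
grip_force: 0.0
```

>>> {"method": "jog_arm", "body": {
  "rows": "4 1.4 1.5 -0.044 0.031 -0.152 -1;3.7 1.9 1.7 -0.044 0.031 -0.152 -1;3.3 2.3 1.9 -0.044 0.031 -0.152 -1;0 0 0 0 0 0 -1"
}}

```text
time: 1.27
position: [0.5252, -0.3185, 0.153]
tool_rot: [1.878, 2.136, 0.438]
ft_force: [0.5, -0.4, -0.1]
grip_width: 1.001
grip_force: 0.0
```

```bash
python3 - <<'E'
from h import *
d=imaging.get_image("wrist");cv2.imwrite("pics/w1.png",d["img"])
print("pin tip/root px",proj(d,tin(p0,[[25,-170,80],[25,-126,80],[25,-144,80]])).round(0).tolist())
G=orient(.4,1);g=tin(p0,[25,-144,80])[0];z=G.as_matrix()[:,2]
print(ctrl.get_state()["position"],ctrl.get_state()["joint_positions"])
plan([(g+z*.015,G)],-1)
E
```

```text
pin tip/root px [[278.0, 261.0], [279.0, 200.0], [279.0, 226.0]]
[ 0.52449055 -0.3209593   0.15372724] [ 1.04338708  0.11909252 -0.39040468  1.90525972 -0.31365108  0.86024342
  0.96061795]
-0.13 -0.04 4.74 0.001 -0.001 0.003 -1 ;
-0.12 -0.03 4.74 0.001 -0.001 0.003 -1 ;
-- wp 0 [ 0.561 -0.319  0.066]
```

View pics/w1.png

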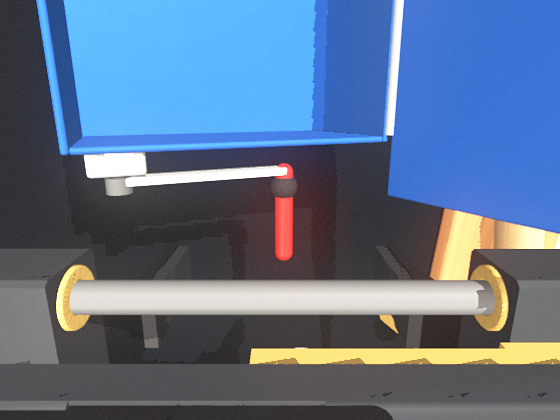

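The wrist view shows the pin from (284,197) at the ball to (284,260) at the tip, within 5 px of the prediction. I'm going down and gripping.

>>> {"method": "jog_arm", "body": {
  "rows": "-0.1 0 3.2 0 0 0 -1;-0.1 0 3.2 0 0 0 -1;-0.1 0 3.1 0 0 0 -1;0 0 0 0 0 0 -1"
}}

```text
time: 1.82
position: [0.5605, -0.3205, 0.0648]
tool_rot: [1.886, 2.131, 0.435]
ft_force: [0.3, 1.3, -0.2]
grip_width: 1.003
grip_force: 0.0
```

>>> {"method": "jog_arm", "body": {
  "rows": "0 0 0 0 0 0 1;0 0 0 0 0 0 1;0 0 0 0 0 0 1;0 0 0 0 0 0 1;0 0 0 0 0 0 1",
  "force": 12
}}

```text
time: 2.45
position: [0.562, -0.3208, 0.0674]
tool_rot: [1.881, 2.129, 0.435]
ft_force: [-0.8, 0.3, 0.2]
grip_width: 0.517
grip_force: 0.0
```

```bash
python3 - <<'E'
from h import *
s=ctrl.get_state();print(s["position"],s["ft_force"],s["grip_width"],s["grip_force"])
G=R.from_rotvec(s["tool_rot"]);P=s["position"]
a0=tin(p0,stayp(0,0))[0]
A=np.linspace(0,1.78,15)[1:]
plan([(P+tin(p0,stayp(a,0))[0]-a0,G) for a in A],1,n=1)
E
```

```text
[ 0.5619952  -0.32080848  0.0674104 ] [-0.79718972  0.25973302  0.16660914] 0.5168942242928543 0.0
-0.00 0.42 -1.20 0.000 0.000 0.000 1 ;
-- wp 0 [ 0.561 -0.321  0.08 ]
-0.00 0.27 -1.24 0.000 0.000 0.000 1 ;
-- wp 1 [ 0.559 -0.321  0.093]
-0.00 0.11 -1.27 0.000 0.000 0.000 1 ;
-- wp 2 [ 0.555 -0.322  0.105]
0.00 -0.05 -1.27 0.000 0.000 0.000 1 ;
-- wp 3 [ 0.549 -0.322  0.116]
0.00 -0.21 -1.25 0.000 0.000 0.000 1 ;
-- wp 4 [ 0.543 -0.323  0.127]
0.00 -0.37 -1.22 0.000 0.000 0.000 1 ;
-- wp 5 [ 0.534 -0.324  0.137]
0.00 -0.52 -1.16 0.000 0.000 0.000 1 ;
-- wp 6 [ 0.525 -0.325  0.145]
0.00 -0.66 -1.08 0.000 0.000 0.000 1 ;
-- wp 7 [ 0.515 -0.326  0.152]
0.00 -0.80 -0.99 0.000 0.000 0.000 1 ;
-- wp 8 [ 0.504 -0.328  0.158]
0.00 -0.91 -0.88 0.000 0.000 0.000 1 ;
-- wp 9 [ 0.492 -0.329  0.163]
0.00 -1.02 -0.76 0.000 0.000 0.000 1 ;
-- wp 10 [ 0.48  -0.331  0.166]
0.01 -1.11 -0.62 0.000 0.000 0.000 1 ;
-- wp 11 [ 0.467 -0.332  0.167]
0.01 -1.18 -0.48 0.000 0.000 0.000 1 ;
-- wp 12 [ 0.455 -0.334  0.167]
0.01 -1.23 -0.32 0.000 0.000 0.000 1 ;
-- wp 13 [ 0.442 -0.335  0.165]
```

Fingers still closing.

>>> {"method": "jog_arm", "body": {
  "rows": "0 0 0 0 0 0 1;0 0 0 0 0 0 1;0 0 0 0 0 0 1;0 0 0 0 0 0 1;0 0 0 0 0 0 1"
}}

```text
time: 3.08
position: [0.5634, -0.3206, 0.068]
tool_rot: [1.879, 2.128, 0.436]
ft_force: [5.8, -0.4, -0.9]
grip_width: 0.131
grip_force: 12.0
```

Gripped: the opening is 11.4 mm for a 12 mm pin. Swinging up.

>>> {"method": "jog_arm", "body": {
  "rows": "0 0.4 -1.2 0 0 0 1;0 0.3 -1.25 0 0 0 1;0 0.1 -1.27 0 0 0 1;0 -0.05 -1.27 0 0 0 1;0 -0.2 -1.25 0 0 0 1"
}}

```text
time: 3.7
position: [0.544, -0.323, 0.1285]
tool_rot: [1.878, 2.127, 0.436]
ft_force: [4.9, 0.7, 1.1]
grip_width: 0.131
grip_force: 12.0
```

>>> {"method": "jog_arm", "body": {
  "rows": "0 -0.37 -1.22 0 0 0 1;0 -0.52 -1.16 0 0 0 1;0 -0.66 -1.08 0 0 0 1;0 -0.8 -1 0 0 0 1;0 -0.9 -0.88 0 0 0 1"
}}

```text
time: 4.32
position: [0.4958, -0.3294, 0.1677]
tool_rot: [1.874, 2.124, 0.439]
ft_force: [5.5, 1.9, 9.5]
grip_width: 0.134
grip_force: 12.0
```

>>> {"method": "jog_arm", "body": {
  "rows": "0 -1.02 -0.76 0 0 0 1;0 -1.1 -0.62 0 0 0 1;0 -1.18 -0.48 0 0 0 1;0 -1.2 -0.3 0 0 0 1;0 0 0 0 0 0 1"
}}

```text
time: 4.95
position: [0.445, -0.3362, 0.1697]
tool_rot: [1.876, 2.124, 0.437]
ft_force: [0.4, 3.5, 16.0]
grip_width: 0.131
grip_force: 12.0
```

>>> {"method": "jog_arm", "body": {
  "rows": "0 0 0 0 0 0 -0.2;0 0 0 0 0 0 -0.2;0 0 0 0 0 0 -0.2;0 0 0 0 0 0 -0.2;0 0 0 0 0 0 -0.2"
}}

```text
time: 5.58
position: [0.4423, -0.3353, 0.1647]
tool_rot: [1.882, 2.13, 0.435]
ft_force: [0.2, 0.3, 0.7]
grip_width: 0.569
grip_force: 0.0
```

>>> {"method": "jog_arm", "body": {
  "rows": "0 0 -2 0 0 0 -0.2;0 0 -4 0 0 0 -0.2;0 0 -5 0 0 0 -0.2;0 0 0 0 0 0 -0.2"
}}

```text
time: 6.08
position: [0.3998, -0.3432, 0.2706]
tool_rot: [1.878, 2.123, 0.43]
ft_force: [-0.2, -0.2, 0.2]
grip_width: 0.603
grip_force: 0.0
```

```bash
python3 - <<'E'
from h import *
d=imaging.get_image("wrist");e=imaging.get_image("side")
cv2.imwrite("pics/w2.png",np.hstack([cv2.resize(d["img"],(400,300)),cv2.resize(e["img"],(400,300))]))
s=ctrl.get_state();print(s["position"],s["joint_positions"],s["grip_width"],s["ft_force"])
for a in(1.5,1.75):print(a,proj(d,tin(p0,[stayp(a,-170),stayp(a,-126)])).round()*400/560)
E
```

```text
[ 0.39964574 -0.34070964  0.26642789] [ 1.19564951 -0.1283638  -0.27796944  1.90703693 -0.41387585  1.17389575
  1.16619345] 0.5998489184271178 [-0.23743784 -0.20964458 -1.02526099]
1.5 [[221.42857143 165.71428571]
 [222.85714286 125.71428571]]
1.75 [[200.         168.57142857]
 [200.         127.14285714]]
```

View pics/w2.png

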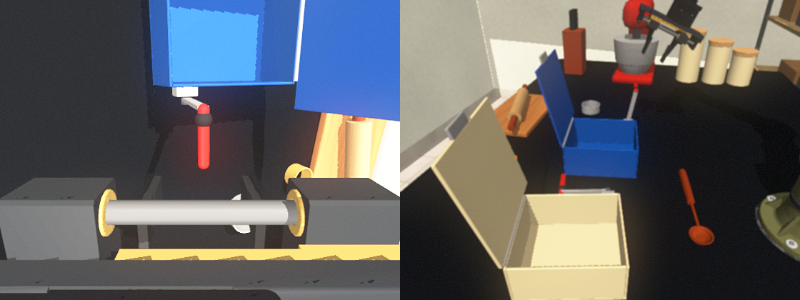

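The stay leans at its stop: in the wrist half its pin is at (203,120)–(204,168), where 1.75 rad is predicted, and the side half shows it upright. Next I'll plan to straddle the lid tab.

```bash
python3 - <<'E'
from h import *
G=orient(0,1)
T=lambda x,z:tin(p0,[x,0,z])[0]
plan([(T(148,375),G),(T(148,288),G)],-0.2)
E
```

```text
2.07 4.30 0.15 0.058 0.000 0.001 -0.2 ;
2.07 4.30 -0.10 0.058 0.000 0.001 -0.2 ;
2.08 4.28 -0.35 0.058 0.000 0.001 -0.2 ;
2.08 4.25 -0.60 0.058 0.000 0.001 -0.2 ;
2.08 4.21 -0.84 0.058 0.000 0.001 -0.2 ;
2.09 4.15 -1.08 0.058 0.000 0.001 -0.2 ;
2.09 4.08 -1.32 0.058 0.000 0.001 -0.2 ;
-- wp 0 [ 0.66  -0.162  0.375]
0.00 0.00 4.35 0.000 0.000 0.000 -0.2 ;
0.00 0.00 4.35 0.000 0.000 0.000 -0.2 ;
-- wp 1 [ 0.66  -0.162  0.288]
```

>>> {"method": "jog_arm", "body": {
  "rows": "2.1 4.3 0 0.058 0 0 -0.2;2.1 4.3 -0.4 0.058 0 0 -0.2;2.1 4.3 -0.6 0.058 0 0 -0.2;2.1 4.25 -0.6 0.058 0 0 -0.2;2.1 4.2 -0.8 0.058 0 0 -0.2"
}}

```text
time: 6.8
position: [0.5844, -0.2105, 0.349]
tool_rot: [2.029, 2.297, 0.127]
ft_force: [1.4, -0.5, -0.2]
grip_width: 0.598
grip_force: 0.0
```

>>> {"method": "jog_arm", "body": {
  "rows": "2.1 4.1 -1 0.058 0 0 -0.2;2.1 4.1 -1.2 0.058 0 0 -0.2;0 0 0 0 0 0 -0.2;0 0 0 0 0 0 -0.2"
}}

```text
time: 7.3
position: [0.6576, -0.1597, 0.3766]
tool_rot: [-2.076, -2.353, 0.005]
ft_force: [0.0, -0.1, -0.2]
grip_width: 0.601
grip_force: 0.0
```

```bash
python3 - <<'E'
from h import *
G=orient(0,1)
T=lambda x,z:tin(p0,[x,0,z])[0]
d=imaging.get_image("wrist");cv2.imwrite("pics/w3.png",d["img"])
print("tab px",[(a,proj(d,tin(p0,[lidp(a,223,-30),lidp(a,223,30)])).round().tolist()) for a in(1.75,1.8,1.85)])
s=ctrl.get_state();print(s["position"],s["tool_rot"],s["joint_positions"],s["grip_width"])
plan([(T(150,288),G),(T(20,288),G),(T(10,360),G)],-0.2)
E
```

```text
tab px [(1.75, [[272.0, 271.0], [272.0, 182.0]]), (1.8, [[288.0, 270.0], [289.0, 182.0]]), (1.85, [[304.0, 268.0], [306.0, 181.0]])]
[ 0.65692088 -0.16092367  0.37764549] [-2.07956659 -2.35258986  0.00589935] [ 0.61853248  0.43432563 -0.65959419  1.06717038  0.26564225  1.72151243
  0.16837063] 0.6019348509757692
-0.07 0.27 4.48 -0.002 0.001 0.002 -0.2 ;
-0.07 0.26 4.48 -0.002 0.001 0.002 -0.2 ;
-- wp 0 [ 0.662 -0.162  0.288]
-0.00 -4.33 0.00 0.000 0.000 0.000 -0.2 ;
-0.00 -4.33 0.00 0.000 0.000 0.000 -0.2 ;
-0.00 -4.33 0.00 0.000 0.000 0.000 -0.2 ;
-- wp 1 [ 0.533 -0.177  0.288]
-0.00 -0.50 -3.60 0.000 0.000 0.000 -0.2 ;
-0.00 -0.50 -3.60 0.000 0.000 0.000 -0.2 ;
-- wp 2 [ 0.523 -0.179  0.36 ]
```

View pics/w3.png

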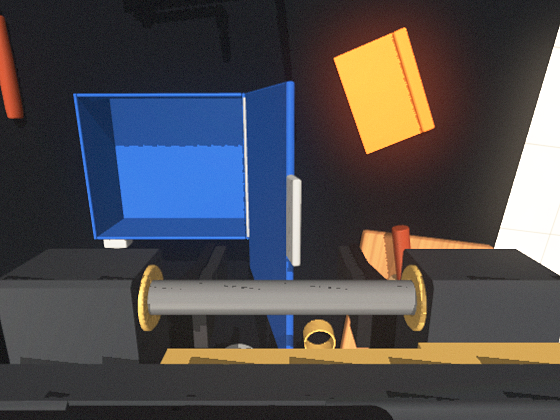

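The tab is at (294,178)–(294,264), so the lid is at about 1.82 rad, between the fingers (212 and 350). I'll lower around it and pull.

>>> {"method": "jog_arm", "body": {
  "rows": "0 0.4 4.4 0 0 0 -0.2;0 0.4 4.4 0 0 0 -0.2;0 0 0 0 0 0 -0.2"
}}

```text
time: 7.72
position: [0.6621, -0.1617, 0.2876]
tool_rot: [-2.08, -2.348, 0.012]
ft_force: [-0.4, 0.2, 0.9]
grip_width: 0.602
grip_force: 0.0
```

>>> {"method": "jog_arm", "body": {
  "rows": "0 -2 0 0 0 0 -0.2;0 -2 0 0 0 0 -0.2;0 -1.5 0 0 0 0 -0.2;0 -1.5 0 0 0 0 -0.2"
}}

```text
time: 8.22
position: [0.5957, -0.169, 0.2941]
tool_rot: [2.079, 2.35, -0.002]
ft_force: [0.8, -0.2, 1.3]
grip_width: 0.598
grip_force: 0.4
```

>>> {"method": "jog_arm", "body": {
  "rows": "0 -1.5 0 0 0 0 -0.2;0 -1.5 0 0 0 0 -0.2;0 -1.5 0 0 0 0 -0.2;0 -1.5 0 0 0 0 -0.2"
}}

```text
time: 8.72
position: [0.5351, -0.1755, 0.2908]
tool_rot: [-2.079, -2.354, 0.004]
ft_force: [0.3, -0.0, -0.3]
grip_width: 0.596
grip_force: 0.3
```

```bash
python3 - <<'E'
from h import *
d=imaging.get_image("side");e=imaging.get_image("top")
cv2.imwrite("pics/s4.png",np.hstack([cv2.resize(d["img"],(400,300)),cv2.resize(e["img"],(400,300))]))
s=ctrl.get_state();P=s["position"];print(R.from_euler('z',-p0[2]).apply(P-[p0[0],p0[1],0]),s["ft_force"])
E
```

```text
[0.02167776 0.0009707  0.29119581] [ 0.36403586 -0.14722617 -0.58845981]
```

View pics/s4.png

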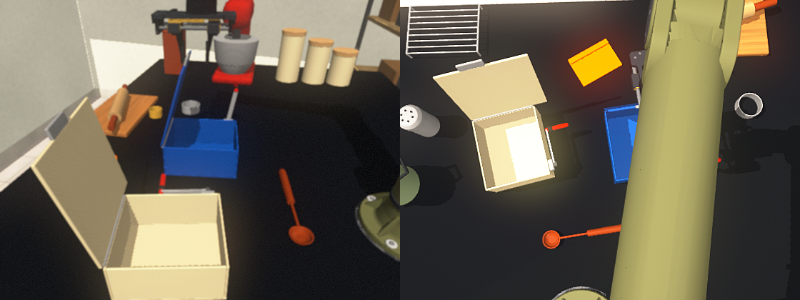

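The lid is in front of upright (in the side half it leans to the right, from (165,118) to (187,45)). I'll pull a little more and lift clear.

>>> {"method": "jog_arm", "body": {
  "rows": "0 -1.5 0 0 0 0 -0.2;0 -1.5 -1 0 0 0 -0.2;0 -2.5 -3.5 0 0 0 -0.2;0 -1.5 -5 0 0 0 -0.2;0 0 -5 0 0 0 -0.2"
}}

```text
time: 9.45
position: [0.4653, -0.1841, 0.4389]
tool_rot: [2.081, 2.352, -0.005]
ft_force: [0.6, 0.4, 0.3]
grip_width: 0.6
grip_force: 0.0
```

>>> {"method": "jog_arm", "body": {
  "rows": "0 0 -1 0 0 0 -0.2;0 0 0 0 0 0 -0.2;0 0 0 0 0 0 -0.2;0 0 0 0 0 0 -0.2;0 0 0 0 0 0 -0.2"
}}

```text
time: 10.07
position: [0.4669, -0.1838, 0.4454]
tool_rot: [-2.079, -2.353, 0.004]
ft_force: [0.5, -0.2, -1.0]
grip_width: 0.6
grip_force: 0.0
```

>>> {"method": "jog_arm", "body": {
  "rows": "0 0 0 0 0 0 -0.2;0 0 0 0 0 0 -0.2;0 0 0 0 0 0 -0.2;0 0 0 0 0 0 -0.2;0 0 0 0 0 0 -0.2"
}}

```text
time: 10.7
position: [0.4671, -0.1839, 0.4462]
tool_rot: [-2.08, -2.354, 0.004]
ft_force: [0.0, -0.5, 0.6]
grip_width: 0.6
grip_force: 0.0
```

>>> {"method": "jog_arm", "body": {
  "rows": "0 0 0 0 0 0 -0.2;0 0 0 0 0 0 -0.2;0 0 0 0 0 0 -0.2;0 0 0 0 0 0 -0.2;0 0 0 0 0 0 -0.2"
}}

```text
time: 11.32
position: [0.4671, -0.1839, 0.4462]
tool_rot: [-2.08, -2.354, 0.004]
ft_force: [-0.2, -0.4, -0.4]
grip_width: 0.597
grip_force: 0.0
```

>>> {"method": "jog_arm", "body": {
  "rows": "0 0 0 0 0 0 -0.2;0 0 0 0 0 0 -0.2;0 0 0 0 0 0 -0.2;0 0 0 0 0 0 -0.2;0 0 0 0 0 0 -0.2"
}}

```text
time: 11.95
position: [0.4671, -0.1839, 0.4462]
tool_rot: [-2.08, -2.354, 0.004]
ft_force: [-0.5, 0.5, 0.1]
grip_width: 0.597
grip_force: 0.0
```

>>> {"method": "jog_arm", "body": {
  "rows": "0 0 0 0 0 0 -0.2;0 0 0 0 0 0 -0.2;0 0 0 0 0 0 -0.2;0 0 0 0 0 0 -0.2;0 0 0 0 0 0 -0.2"
}}

```text
time: 12.58
position: [0.4671, -0.1839, 0.4462]
tool_rot: [-2.08, -2.354, 0.004]
ft_force: [-0.9, -0.1, 0.3]
grip_width: 0.601
grip_force: 0.0
```

```bash
python3 - <<'E'
from h import *
d=imaging.get_image("side");e=imaging.get_image("wrist")
cv2.imwrite("pics/s5.png",np.hstack([cv2.resize(d["img"][80:300,100:400],(400,293)),cv2.resize(e["img"],(400,293))]))
for a in(.0,.46,.6,1.2):print(a,((proj(d,tin(p0,[lidp(a,0,90),lidp(a,205,90),lidp(a,223,0)]))-[100,80])*4/3).round().tolist())
E
```

```text
0.0 [[170.0, 167.0], [316.0, 174.0], [326.0, 143.0]]
0.46 [[170.0, 167.0], [306.0, 114.0], [316.0, 82.0]]
0.6 [[170.0, 167.0], [296.0, 96.0], [306.0, 63.0]]
1.2 [[170.0, 167.0], [221.0, 36.0], [233.0, 2.0]]
```

View pics/s5.png

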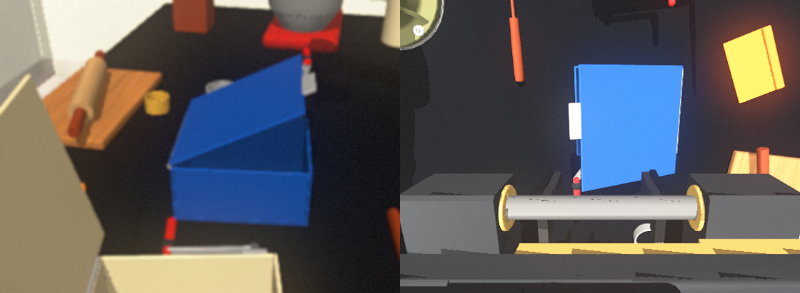

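The lid's near front corner is at (306,114), matching 0.46 rad, and it is propped on the stay with the cream lid and stay untouched. I'll let it settle, check that it is still, and hand in.

>>> {"method": "jog_arm", "body": {
  "rows": "0 0 0 0 0 0 -0.2;0 0 0 0 0 0 -0.2;0 0 0 0 0 0 -0.2;0 0 0 0 0 0 -0.2;0 0 0 0 0 0 -0.2"
}}

```text
time: 13.3
position: [0.4671, -0.1839, 0.4462]
tool_rot: [-2.08, -2.354, 0.004]
ft_force: [1.0, -0.0, 0.2]
grip_width: 0.6
grip_force: 0.0
```

>>> {"method": "jog_arm", "body": {
  "rows": "0 0 0 0 0 0 -0.2;0 0 0 0 0 0 -0.2;0 0 0 0 0 0 -0.2;0 0 0 0 0 0 -0.2;0 0 0 0 0 0 -0.2"
}}

```text
time: 13.92
position: [0.4671, -0.1839, 0.4462]
tool_rot: [-2.08, -2.354, 0.004]
ft_force: [-0.5, -0.4, 0.5]
grip_width: 0.599
grip_force: 0.0
```

```bash
python3 - <<'E'
from h import *
from bench import ticket
a=imaging.get_image("side")["img"]
for _ in range(8): b=imaging.get_image("side")["img"]
m=cv2.absdiff(a,b)[80:300,100:400].mean();print("diff",m)
if m<3: print(ticket.close_job())
E
```

```text
diff 2.2662828282828285
the job is handed in; nothing more can be done
None
```

I raised the blue tin's stay to its stop and tipped the lid forward onto it; it rests at about 0.46 rad in the side image, the cream tin is untouched, and I handed the job in at about 14 s (no verdict was returned).

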